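# Change over the bench supply in the clay workshop

### The arm

A 6-joint arm with a two-finger parallel gripper is mounted at the origin on the work surface. World frame = base frame: x ahead of the robot, y to its left, z up, the work surface at z = 0. Lengths are in m, angles in rad, forces in N, time in s.
With the tool pointing down it reaches from about 0.325 to 0.9 m from the base axis. Payload 6.1 kg.
Tool frame: the origin (TCP) lies midway between the tips of the shut fingers; the grasp point (between the pads) lies 19 mm behind it; x points along the fingers, y is the direction in which the jaws open and shut, and the axes are right-handed (so a half turn about x gives the same grasp; the last joint's range is limited). The gripper opens to 85 mm and grips with 20 to 120 N. Pads are 22 mm wide; open, the fingers measure 114 mm over their backs; the gripper's body (76 mm by 85 mm) begins 54 mm behind the grasp point. The pads swing forward as they close: fully open they stand 13 mm farther back than shut.
Start: joints at [-1.368, 0.22, 1.526, -0, 1.395, -0.126], TCP at [0.202, -0.592, 0.231] pointing down, gripper open.
Joint ranges: [-2.98, 2.98], [-0.91, 2.08], [0.09, 2.57], [-1.24, 4.39], [0.2, 2.65], [-2.68, 2.68]. Speed limits (rad/s): [2.57, 2.57, 3.01, 3.14, 3.14, 3.14].

### API

Orientations are given as [roll, pitch, yaw] about the fixed x, y, z axes, in that order (R = Rz(yaw) Ry(pitch) Rx(roll)).
In Python, from plant import movep, move_l, set_joints, gripper_to, hold, inverse_kinematics, observe, get_image, get_calibration, Unreachable, job_done gives the robot as it stands. Calls block until the motion is done:
- movep(position, orientation): joint-space move of the TCP to a pose.
- move_l(position, feed=0.15, rotation=None, max_force=None): straight line of the TCP; rotation=None keeps the orientation; feed is the mean speed in m/s. With max_force (N) it stops when the force on the tool has changed by that much, and returns True; else False.
- set_joints(angles): joint-space move.
- gripper_to(opening, f_grip=None): finger opening in m; f_grip is the grip in N (None keeps the last); returns when the fingers have stopped.
- hold(seconds).
- inverse_kinematics(position, orientation): joint angles nearest the present ones, or None.
- observe(): the state.
- get_image(name): name is "side" or "top" or "wrist"; returns (picture, depth): 384x512x3 uint8, red, green, blue; 384x512 float32, m along the optical axis (not along the pixel's ray), 0 where there is no reading.
- get_calibration(name): a dict with "intrinsics" (3x3 intrinsics, pixels), "dist_coeffs" ([k1, k2, p1, p2, k3] as OpenCV has them; the pictures are not rectified), "world_from_camera" (4x4, takes a point from camera to world coordinates). Camera axes: x right, y down, z forward; pixel columns grow to the right and rows downward; lengths in m; the calibration is good to about 2 mm. A picture is of the moment at which its call begins: read the wrist's pose just before it. get_calibration takes no time and is no camera call; for the wrist camera it gives the pose at the moment of the call.
A pose or a line that the arm cannot do raises Unreachable and nothing moves.
- job_done(): hands the job in, once; it reports no verdict.
The state is a dict: "time_s": time; "q": joint angles; "joint_velocities": joint speeds; "joint_torque": joint torques, N m; "eef_pos": TCP position; "tcp_rot": TCP orientation; "ft_force": force on the tool from outside, world axes, zero at the start; "torque": the same for the moment, N m; "opening": finger opening in m.
Only numpy, scipy, OpenCV 4.12 (cv2) and the standard library are available. Lean on these libraries where they do the work, as an engineer would, in place of code of your own. Each camera call takes 0.05 s, during which the arm holds its last target.

### The job

On the sloping grey switch console, change the bench supply over from the left-hand feed to the right-hand feed: push the black bar handle in, turn it to centre off, let it spring back out and take your hand off it for at least two seconds so the machine runs down. Then shift it to the right-hand end of its play at centre, push it in again, turn it fully to the right, let it spring back out locked and let go. Never force it past the gate, and leave the other things on the bench where they are.

Things in the scene. Friction and masses are not known exactly. Their poses are not given: they have to be found in the camera images.
- console: fixed switch console: grey wedge box, 200 mm deep (x), 220 mm wide (y), 50 mm high at the front edge (-x, the user's side), 175 mm at the back. Origin: centre of its underside. Its top face slopes 32 degrees from level, looking up and to the front. Raised marks on it: a bar straight up the slope (centre off), one dot to the user's left (left feed), two dots to the right (right feed)
- pivot (a point): where the handle's turning axis meets the sloping face, in the middle of the face (112 mm above the console's origin). Its z points out of the face along the axis, x straight up the slope. A fixed collar 100 mm in diameter and 20 mm high surrounds it
- handle_grip (a point): middle of the bar handle: on the turning axis, half-way up the bar, 64 mm off the face when the handle is out. Black bar, 22 mm thick, 40 mm high, 124 mm long (56 to its blunt tail, 68 to its tapered nose with a white line). It stands on a flange disc, 88 mm diameter, 8 mm thick, its top 20 mm below this point. z out along the axis, x along the bar to the nose, y across its thickness
- handle_nose (a point): the tip of the handle's tapered nose, 68 mm from the axis, half-way up the bar
- handle: the bar handle with its flange. Origin on the axis 64 mm below handle_grip, same frame. It cannot be turned straight through centre: a stop in the pushed-in path blocks it at turn -0.2. Let it out there, turn it while out to the right end of the centre notch (turn 0.22 to 0.31), push it in there and turn on. Between -0.2 and 0.2 it goes in only 4 mm
- turn (a joint): handle angle, rad: 0 = nose straight up the slope, negative to the user's left, positive (clockwise seen from outside) to the right; end stops at -1.15 and 1.15; starts at about -1.1. When out, it turns only within a notch: left -1.15 to -1.05, centre off -0.31 to 0.31, right 1.05 to 1.15. Between notches it must be held in by 10 mm or more. Friction 0.05 N m
- plunge (a joint): how far the handle is pushed in along its axis, m: 0 = out (seated, locked), 0.014 = fully in. A spring pushes it out with about 7 N when out, 12 N when fully in. Released between notches it stays caught about 9 mm in
- mould_stack: bystander: fixed pile of two plaster mould blocks, 150 x 170 x 103 mm, origin under its centre
- figure: bystander: standing clay figure, 135 mm tall, 54 mm wide, origin under its foot
- mould_half: bystander: open plaster mould half, 100 x 140 x 45 mm, origin under its centre
- roller: bystander: wooden rolling rod, 28 mm thick, 180 mm long, origin on its underside at mid-length
- shaper: bystander: spatula 180 mm long, lying flat
- bowl: bystander: blue bowl 110 mm wide, 50 mm high, origin under its centre
- clay_block: bystander: block of clay 90 x 120 x 60 mm, origin under its centre
- mug: bystander: white mug 80 mm wide, 90 mm high, origin under its centre

How it is judged:
By the outcome, as a careful person would: the job done as asked, in the order asked, and still so for the second after the job is handed in, with the robot touching nothing.
It also fails if it takes over 54 s, if anything falls off the work surface, if the arm or the gripper's body presses on something with over 40 N, if the wrist force passes 120 N, or if a joint passes its speed limit or range.

## Working session

There is one attempt and no reset: what is moved stays moved. The work goes in short steps, each a Python script; the robot and the scene stay as the last script left them, time stands still between calls to the robot, and variables do not carry over. Pictures are saved under pics/ and viewed, and the job is handed in when it is done.

```bash
ls; mkdir -p pics; python3 - <<'E'
from plant import *
import cv2,numpy as np
s=observe();print(s)
for n in("side","top","wrist"):
    c=get_calibration(n);im,d=get_image(n);cv2.imwrite(f"pics/{n}0.png",im[...,::-1]);np.savez(f"pics/{n}0.npz",im=im,d=d,K=c["intrinsics"],D=c["dist_coeffs"],T=c["world_from_camera"])
    print(n,c)
E
```

```text
pics
{'time_s': 0.0, 'q': array([-1.36811293e+00,  2.21208190e-01,  1.52760940e+00, -1.45046443e-05,
        1.39467385e+00, -1.26118653e-01]), 'joint_velocities': array([-0.00097431, -0.00071844, -0.00040002, -0.00079196,  0.00076689,
       -0.00165608]), 'joint_torque': array([-1.18133089e-04, -4.96896029e+01, -3.89401102e+01, -5.12981642e-04,
        1.07158607e-02,  1.61761471e-05]), 'eef_pos': array([ 0.20167866, -0.59093852,  0.23021124]), 'tcp_rot': array([-1.68939691,  1.56889749,  1.78100035]), 'ft_force': array([0.4272987 , 0.11031406, 0.67264626]), 'torque': array([-0.00879459, -0.00704387,  0.00977579]), 'opening': 0.08519850104732671}
side {'intrinsics': array([[484.31633894,   0.        , 258.32010896],
       [  0.        , 484.31633894, 188.05632417],
       [  0.        ,   0.        ,   1.        ]]), 'dist_coeffs': array([0.06242687, 0.        , 0.        , 0.        , 0.        ]), 'world_from_camera': array([[-0.7373198 , -0.47216767,  0.4831327 , -0.25560065],
       [-0.67553943,  0.51274885, -0.52984441,  0.88968278],
       [ 0.00244966, -0.71703996, -0.6970
[... 434 characters left out ...]
99930966,  0.03669235, -0.00581953, -0.01443972],
       [-0.00207623, -0.21155877, -0.97736307,  1.44505973],
       [ 0.        ,  0.        ,  0.        ,  1.        ]])}
wrist {'intrinsics': array([[276.30169289,   0.        , 255.78956462],
       [  0.        , 276.30169289, 190.74617878],
       [  0.        ,   0.        ,   1.        ]]), 'dist_coeffs': array([-0.0646505,  0.       ,  0.       ,  0.       ,  0.       ]), 'world_from_camera': array([[ 0.32431041, -0.90245399, -0.28354815,  0.27393144],
       [-0.94594834, -0.3100687 , -0.09507437, -0.56658205],
       [-0.00211916,  0.29905551, -0.95423336,  0.37254525],
       [ 0.        ,  0.        ,  0.        ,  1.        ]])}
```

View pics/top0.png

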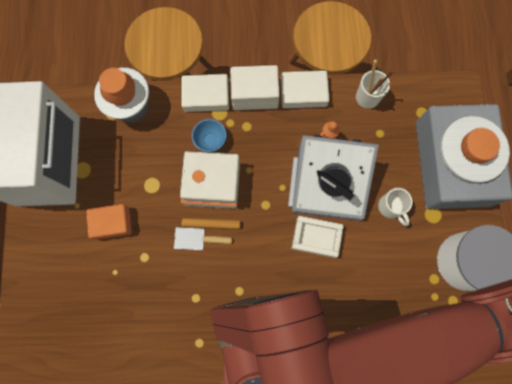

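View pics/side0.png

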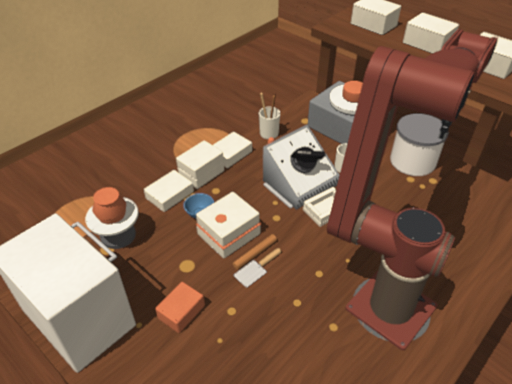

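```bash
cat > h.py <<'E'
import numpy as np,cv2
def load(n):
    z=np.load(f"pics/{n}.npz");return z["im"],z["d"],z["K"],z["D"],z["T"]
def cloud(d,K,D,T):
    v,u=np.mgrid[:d.shape[0],:d.shape[1]]
    p=cv2.undistortPoints(np.stack([u,v],-1).reshape(-1,1,2).astype(float),K,D).reshape(*d.shape,2)
    P=np.dstack([p*d[...,None],d])
    return P@T[:3,:3].T+T[:3,3]
def proj(X,K,D,T):
    Ti=np.linalg.inv(T);r,_=cv2.Rodrigues(Ti[:3,:3])
    return cv2.projectPoints(np.asarray(X,float).reshape(-1,1,3),r,Ti[:3,3],K,D)[0].reshape(-1,2)
E
python3 - <<'E'
from h import *
im,d,K,D,T=load("top0")
c=im[110:270,270:430,::-1];cv2.imwrite("pics/topc.png",cv2.resize(c,None,fx=3.7,fy=3.7,interpolation=2))
im2,d2,K2,D2,T2=load("side0")
c=im2[115:215,250:360,::-1];cv2.imwrite("pics/sidec.png",cv2.resize(c,None,fx=5.5,fy=5.5,interpolation=2))
for n in("top0","side0"):
    P=cloud(*load(n)[1:])
    m=np.ones(P.shape[:2],bool)
    for u,v in ([(305,150),(360,155),(365,200),(300,200),(335,215),(335,182),(345,185)] if n=="top0" else [(275,160),(300,135),(325,180),(300,190),(305,155),(315,153)]): print(n,u,v,P[v,u].round(4))
E
```

```text
top0 305 150 [ 0.6363 -0.1604  0.1523]
top0 360 155 [ 0.6122 -0.3186  0.1628]
top0 365 200 [ 0.4932 -0.3416  0.08  ]
top0 300 200 [ 0.5027 -0.1453  0.069 ]
top0 335 215 [ 0.4548 -0.2518  0.0525]
top0 335 182 [ 0.5281 -0.2346  0.1924]
top0 345 185 [ 0.5281 -0.2712  0.1462]
side0 275 160 [ 0.6162 -0.1577  0.1404]
side0 300 135 [ 0.6283 -0.3179  0.1587]
side0 325 180 [ 0.4609 -0.2713  0.0588]
side0 300 190 [ 0.4954 -0.1635  0.0605]
side0 305 155 [ 0.5204 -0.2103  0.1868]
side0 315 153 [ 0.5057 -0.251   0.1793]
```

View pics/topc.png

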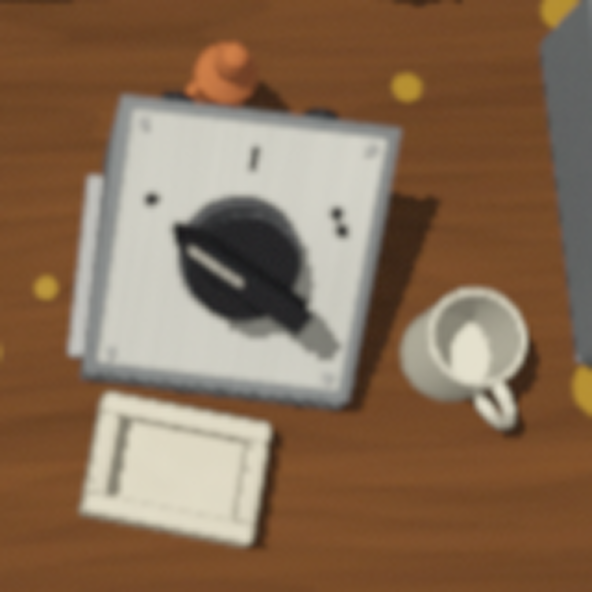

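View pics/sidec.png

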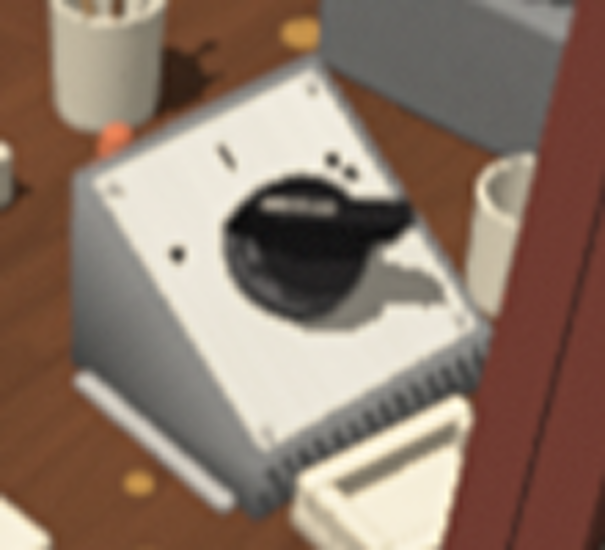

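View pics/wrist0.png

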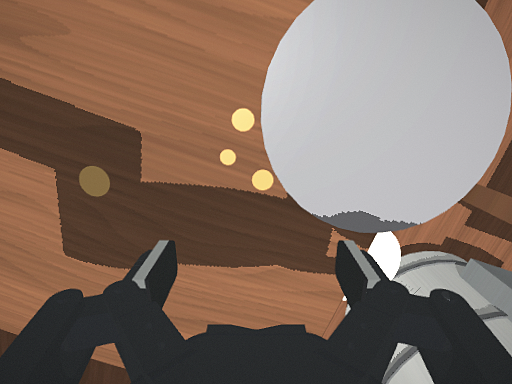

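```bash
python3 - <<'E'
from h import *
from scipy.optimize import least_squares
for n in("top0","side0"):
    im,d,K,D,T=load(n);P=cloud(d,K,D,T)
    m=(d>0)&(abs(P[...,0]-.54)<.17)&(abs(P[...,1]+.24)<.17)&(P[...,2]>.03)&(P[...,2]<.19)
    if n=="side0": m[:,345:]=0
    Q=P[m]
    # sequential: ransac plane slope
    rng=np.random.default_rng(0);best=0
    for _ in range(500):
        a=Q[rng.choice(len(Q),3,0)];nn=np.cross(a[1]-a[0],a[2]-a[0]);l=np.linalg.norm(nn)
        if l<1e-4: continue
        nn/=l; nn*=np.sign(nn[2])
        if abs(np.degrees(np.arccos(nn[2]))-32)>4: continue
        k=(abs((Q-a[0])@nn)<.003)
        if k.sum()>best: best=k.sum();B=k
    I=Q[B];c=I.mean(0);nn=np.linalg.svd(I-c)[2][2];nn*=np.sign(nn[2])
    yaw=np.arctan2(-nn[1],-nn[0])
    print(n,best,"tilt",np.degrees(np.arccos(nn[2])),"yaw by normal",np.degrees(yaw),"std",((I-c)@nn).std())
    # rectangle in plane
    ax=np.array([0,0,1])-nn*nn[2];ax/=np.linalg.norm(ax);ay=np.cross(nn,ax)
    uv=np.c_[(I-c)@ax,(I-c)@ay]
    r=cv2.minAreaRect(uv.astype(np.float32));print(r)
    ctr=c+ax*r[0][0]+ay*r[0][1];print("pivot",ctr)
    print("edges pct",np.percentile(uv,[.3,99.7],axis=0))
    # handle top: points 84mm off plane
    h=(P-ctr)@nn
    md=(d>0)&(h>.075)&(h<.095)&(np.linalg.norm(P-ctr,axis=2)<.13)
    H=P[md];print(md.sum(),"h",np.median(h[md]))
    hu=np.c_[(H-ctr)@ax,(H-ctr)@ay];r2=cv2.minAreaRect(hu.astype(np.float32));print("bar",r2,hu.mean(0))
    e=np.linalg.eigh(np.cov(hu.T))[1][:,1];print("dir",e, "ext",np.percentile((hu)@e,[0,100]))
E
```

```text
top0 3332 tilt 32.21368562229273 yaw by normal -9.397558265327488 std 0.0015927509974986587
((-0.02492108941078186, -0.0338120311498642), (0.2794298827648163, 0.2855597138404846), 0.5464932918548584)
pivot [ 0.53388812 -0.2757999   0.1025624 ]
edges pct [[-0.12336955 -0.16317996]
 [ 0.11345058  0.10843368]]
315 h 0.0831199403520925
bar ((0.024669937789440155, 0.03694885969161987), (0.12215918302536011, 0.022611254826188087), 61.95987319946289) [0.02335159 0.03348061]
dir [0.46944661 0.88296086] ext [-0.01687922  0.10528376]
side0 1348 tilt 33.250101572873206 yaw by normal -9.103372728330307 std 0.0016485212603343548
((-0.003097526729106903, -0.03076609969139099), (0.2626550495624542, 0.28420525789260864), 2.8898541927337646)
pivot [ 0.54422181 -0.26920222  0.10791799]
edges pct [[-0.11735084 -0.17358047]
 [ 0.12528221  0.10745928]]
178 h 0.08226842672866741
bar ((0.012443164363503456, 0.031722746789455414), (0.123745858669281, 0.02613275870680809), 62.911231994628906) [0.0118691  0.03108997]
dir [0.46947638 0.88294503] ext [-0.02812999  0.09573343]
```

```bash
cat >> h.py <<'E'
from scipy.spatial.transform import Rotation as Ro
TH=np.radians(32)
def console(x,y,yaw): # returns Rc, origin
    return Ro.from_euler('z',yaw).as_matrix(),np.array([x,y,0.])
def pivotframe(x,y,yaw):
    Rc,o=console(x,y,yaw)
    R=Rc@Ro.from_euler('y',-TH).as_matrix()
    return R,o+np.array([0,0,.1125])
def handlepts(x,y,yaw,turn,pl=0):
    R,p=pivotframe(x,y,yaw);Rh=R@Ro.from_euler('z',-turn).as_matrix()
    return Rh,p+R[:,2]*(.064-pl)
E
cat > fit.py <<'E'
from h import *
from scipy.optimize import least_squares
crn=np.array([[.1,.11,.175],[.1,-.11,.175],[-.1,.11,.05],[-.1,-.11,.05]])
obs={"top0":{0:(122/3.7+270,95/3.7+110),1:(402/3.7+270,128/3.7+110)},"side0":{0:(75/5.5+250,178/5.5+115),1:(318/5.5+250,58/5.5+115)}}
C={n:load(n) for n in obs}
def res(p):
    R,o=console(*p);r=[]
    for n,dd in obs.items():
        for i,uv in dd.items(): r+=list(proj(o+R@crn[i],*C[n][2:])[0]-uv)
    return np.array(r)
s=least_squares(res,[.54,-.24,-.15]);print(s.x,np.degrees(s.x[2]),s.fun.round(1))
p=s.x
R,pv=pivotframe(*p)
for n in C:
    im,d,K,D,T=C[n];P=cloud(d,K,D,T)
    L=(P-pv)@R
    m=(d>0)&(abs(L[...,0])<.105)&(abs(L[...,1])<.1)&(np.hypot(L[...,0],L[...,1])>.075)&(abs(L[...,2])<.015)
    Q=L[m];A=np.c_[Q[:,:2],np.ones(len(Q))];c=np.linalg.lstsq(A,Q[:,2],rcond=None)[0];print(n,"plane in face frame (slopex,slopey,off)",c.round(4),m.sum())
    m=(d>0)&(L[...,2]>.075)&(L[...,2]<.095)&(np.hypot(L[...,0],L[...,1])<.1)
    r=cv2.minAreaRect(L[m][:,:2].astype(np.float32));e=np.linalg.eigh(np.cov(L[m][:,:2].T))[1][:,1];e*=np.sign(e[1])
    print("bar",np.round(r[0],4),np.round(r[1],4),"turn",-np.arctan2(e[1],e[0]),"axis at",(np.array(r[0])-.006*e).round(4),"h",np.median(L[m][:,2]))
    o=cv2.resize(im[...,::-1],None,fx=4,fy=4,interpolation=2)
    Rc,oo=console(*p);q=lambda X:(proj(X,K,D,T)*4+1.5).astype(int)
    cv2.polylines(o,[q(oo+crn[[0,1,3,2]]@Rc.T)],True,(0,0,255),1,16)
    Rh,g=handlepts(*p,-1.08)
    for X in([.068,0,.02],[-.056,0,.02],[0,0,.02]): cv2.circle(o,tuple(map(int,q(g+Rh@X)[0])),3,(0,255,0),-1)
    c0=q(pv)[0];cv2.imwrite(f"pics/fit_{n}.png",o[c0[1]-290:c0[1]+290,c0[0]-300:c0[0]+300])
E
python3 fit.py
```

```text
[ 0.55541606 -0.24705457 -0.16197232] -9.280330573363631 [ 0.1  0.4 -0.3  0.6 -0.2 -0.7 -0.5 -1. ]
top0 plane in face frame (slopex,slopey,off) [-0.0001  0.0013  0.0007] 2554
bar [0.0054 0.0058] [0.1236 0.0226] turn -1.0805535185920379 axis at [0.0026 0.0005] h 0.08350832822770163
side0 plane in face frame (slopex,slopey,off) [ 0.0016 -0.0035  0.0003] 1390
bar [0.0018 0.008 ] [0.1237 0.0263] turn -1.0827901603998222 axis at [-0.001   0.0027] h 0.0825467217182187
```

View pics/fit_top0.png

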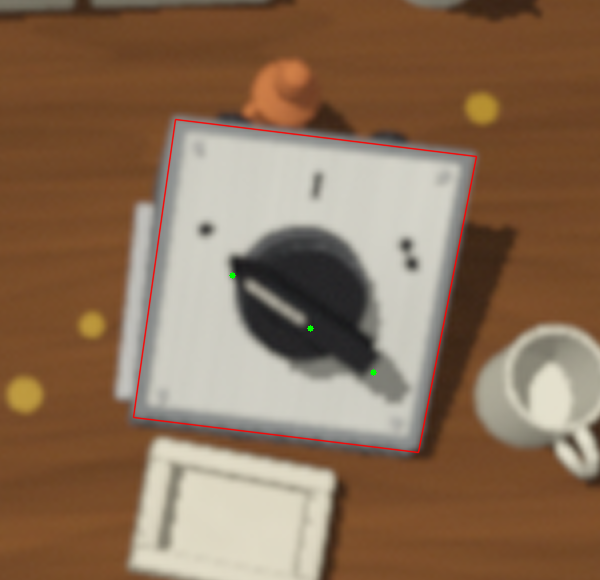

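View pics/fit_side0.png

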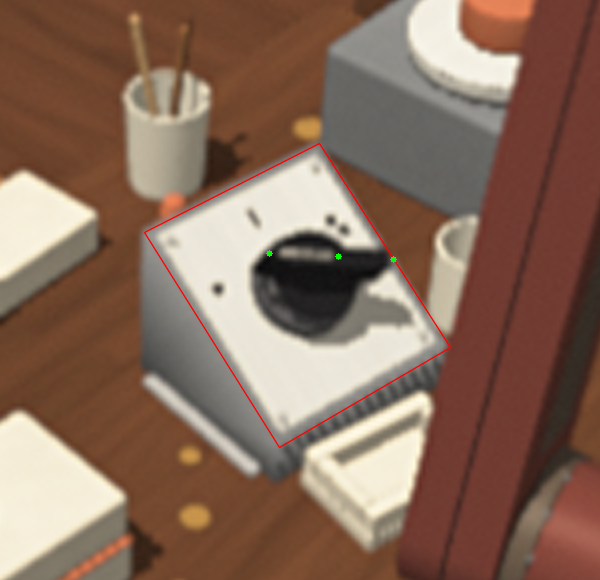

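```bash
cat >> h.py <<'E'
PC=(0.55541606,-0.24705457,-0.16197232); OFF=np.array([.0008,.0016])
def toolpose(turn,above,flip=1,off=None):
    """above: TCP height above handle_grip (out) along n"""
    off=OFF if off is None else off
    R,p=pivotframe(*PC);Rh,g=handlepts(*PC,turn)
    n=R[:,2];x=-n;y=flip*Rh[:,1];M=np.c_[x,y,np.cross(x,y)]
    return g+R[:,:2]@off+n*above, Ro.from_matrix(M).as_euler('xyz')
E
python3 - <<'E'
from h import *
from plant import *
for f in(1,-1):
  for t in(-1.1,-.25,.26,1.1):
    for a in (.12,-.012):
        p,o=toolpose(t,a,f);q=inverse_kinematics(p,o);print(f,t,a,None if q is None else np.round(q,3))
print(pivotframe(*PC)[0][:,2],toolpose(0,0)[0])
E
```

```text
1 -1.1 0.12 None
1 -1.1 -0.012 None
1 -0.25 0.12 [-0.841 -0.497  2.194  0.399  1.029 -2.635]
1 -0.25 -0.012 [-0.731 -0.17   2.172  0.455  0.708 -2.674]
1 0.26 0.12 [-0.841 -0.497  2.194  0.399  1.029 -2.125]
1 0.26 -0.012 [-0.731 -0.17   2.172  0.455  0.708 -2.164]
1 1.1 0.12 [-0.841 -0.497  2.194  0.399  1.029 -1.285]
1 1.1 -0.012 [-0.731 -0.17   2.172  0.455  0.708 -1.324]
-1 -1.1 0.12 [-0.841 -0.497  2.194  0.399  1.029 -0.343]
-1 -1.1 -0.012 [-0.731 -0.17   2.172  0.455  0.708 -0.383]
-1 -0.25 0.12 [-0.841 -0.497  2.194  0.399  1.029  0.507]
-1 -0.25 -0.012 [-0.731 -0.17   2.172  0.455  0.708  0.467]
-1 0.26 0.12 [-0.841 -0.497  2.194  0.399  1.029  1.017]
-1 0.26 -0.012 [-0.731 -0.17   2.172  0.455  0.708  0.977]
-1 1.1 0.12 [-0.841 -0.497  2.194  0.399  1.029  1.857]
-1 1.1 -0.012 [-0.731 -0.17   2.172  0.455  0.708  1.817]
[-0.52298322  0.08545744  0.8480481 ] [ 0.52287272 -0.24011564  0.16719901]
```

```bash
python3 - <<'E'
from h import *
from plant import *
P=cloud(*load("top0")[1:])
for uv in [(480,265),(450,260),(490,235),(397,200),(330,130)]: print(uv,P[uv[1],uv[0]].round(3))
move_l([.2017,-.5909,.36],feed=.2)
p,o=toolpose(-1.08,.11,-1);t0=observe()['time_s']
movep(p,o);s=observe();print(t0,s['time_s'],s['eef_pos']-p,s['tcp_rot']-o,s['ft_force'],s['q'])
c=get_calibration("wrist");im,d=get_image("wrist");cv2.imwrite("pics/w1.png",im[...,::-1]);np.savez("pics/w1.npz",im=im,d=d,K=c["intrinsics"],D=c["dist_coeffs"],T=c["world_from_camera"])
E
```

```text
(480, 265) [ 0.282 -0.626  0.169]
(450, 260) [ 0.302 -0.571  0.102]
(490, 235) [ 0.364 -0.666  0.169]
(397, 200) [ 0.502 -0.462  0.007]
(330, 130) [ 0.708 -0.245  0.115]
0.9417 2.6 [ 0.00020897 -0.00094861  0.00077162] [-0.00156604 -0.00067589 -0.00223182] [ 0.29471471  0.59395219 -0.38097655] [-0.83234058 -0.47508047  2.19430201  0.40025335  1.00367871 -0.32388808]
```

View pics/w1.png

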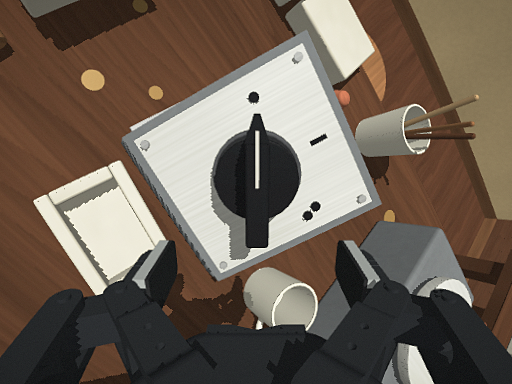

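```bash
cat > bar.py <<'E'
from h import *
def bar(n):
    im,d,K,D,T=load(n);P=cloud(d,K,D,T);R,pv=pivotframe(*PC);L=(P-pv)@R
    m=(d>0)&(abs(L[...,0])<.105)&(abs(L[...,1])<.1)&(np.hypot(L[...,0],L[...,1])>.075)&(abs(L[...,2])<.012)
    Q=L[m];c=np.linalg.lstsq(np.c_[Q[:,:2],np.ones(len(Q))],Q[:,2],rcond=None)[0]
    m=(d>0)&(L[...,2]>.07)&(L[...,2]<.095)&(np.hypot(L[...,0],L[...,1])<.1)&(im.max(2)<300)
    X=L[m][:,:2];r=cv2.minAreaRect(X.astype(np.float32));e=np.linalg.eigh(np.cov(X.T))[1][:,1]
    if (X-X.mean(0)).T[0].size and np.dot(e,[0,1] if n in("w1",) else [1,0])<0: e=-e
    print(n,"plane",c.round(4),"bar",np.round(r[0],4),np.round(r[1],4),"turn",-np.arctan2(e[1],e[0]),"axis",(np.array(r[0])-.006*e).round(4),"h",np.median(L[m][:,2]))
if __name__=="__main__":
    import sys;bar(sys.argv[1])
E
python3 bar.py w1
python3 - <<'E'
from h import *
im,d,K,D,T=load("w1")
Rh,g=handlepts(*PC,-1.08);print(proj([g+Rh@[.068,0,.02],g+Rh@[-.056,0,.02],g+Rh@[0,0,.02]],K,D,T))
E
```

```text
w1 plane [ 0.0003  0.002  -0.0008] bar [0.0049 0.0064] [0.123  0.0221] turn -1.0794247523426153 axis [0.0021 0.0011] h 0.08202219127233043
[[254.93058114 116.88633638]
 [254.96745659 251.5396023 ]
 [254.94901332 195.73991123]]
```

```bash
sed -i 's/OFF=np.array.*/OFF=np.array([.0017,.0012])/' h.py; cat >> h.py <<'E'
def rep(tag=""):
    from plant import observe
    s=observe();R,p=pivotframe(*PC);f=s['ft_force']@R;t=s['torque']@R
    L=(s['eef_pos']-p)@R
    print(tag,"t%.2f"%s['time_s'],"tcp_face",(L*1000).round(1),"F_face",f.round(1),"T",t.round(2),"open%.4f"%s['opening'],"q6 %.3f"%s['q'][5]);return s
E
python3 - <<'E'
from h import *
from plant import *
p,o=toolpose(-1.08,-.010,-1)
r=move_l(p,feed=.12,max_force=15);print(r);rep("in")
gripper_to(.015,f_grip=60);rep("grip")
E
```

```text
False
in t3.80 tcp_face [ 2.2  0.9 54.4] F_face [-0.5  0.8  0.5] T [-0.01  0.23  0.01] open0.0852 q6 -0.361
grip t4.40 tcp_face [ 2.3  0.9 54.4] F_face [-0.2 -0.1  4.6] T [-0.02  0.38  0.02] open0.0208 q6 -0.361
```

```bash
python3 - <<'E'
from h import *
from plant import *
n=pivotframe(*PC)[0][:,2]
s=observe();p0=s['eef_pos']
for k in (.006,.011,.013):
    r=move_l(p0-n*k,feed=.03,max_force=25);rep(f"push {k} {r}")
E
```

```text
push 0.006 False t4.74 tcp_face [ 2.4  0.9 48.6] F_face [-1.5  0.1  8.1] T [0.07 0.67 0.07] open0.0210 q6 -0.364
push 0.011 False t5.06 tcp_face [ 2.4  0.9 43.7] F_face [-1.8  0.5 11.1] T [ 0.2   0.78 -0.04] open0.0212 q6 -0.367
push 0.013 False t5.31 tcp_face [ 2.4  0.9 41.8] F_face [-2.9  0.9 11.2] T [ 0.17  0.9  -0.05] open0.0209 q6 -0.368
```

```bash
python3 - <<'E'
from h import *
from plant import *
q=np.array(observe()['q']);q0=q[5]
for dt in (.12,.35,.6,.82):
    q[5]=q0+dt;set_joints(q);s=rep(f"turn {-1.08+dt:.2f}")
    R=pivotframe(*PC)[0];f=s['ft_force']@R;t=s['torque']@R
    if np.hypot(f[0],f[1])>20 or abs(t[2])>.8: print("STOP");break
c=get_calibration("wrist");im,d=get_image("wrist");cv2.imwrite("pics/w2.png",im[...,::-1]);np.savez("pics/w2.npz",im=im,d=d,K=c["intrinsics"],D=c["dist_coeffs"],T=c["world_from_camera"])
im,d=get_image("top");cv2.imwrite("pics/t2.png",cv2.resize(im[80:280,220:450,::-1],None,fx=3,fy=3))
E
```

```text
turn -0.96 t5.56 tcp_face [ 2.5  0.9 42.2] F_face [-3.   0.1 11.3] T [ 0.17  0.88 -0.09] open0.0208 q6 -0.247
turn -0.73 t5.89 tcp_face [ 2.5  0.9 42.2] F_face [-1.7  0.4 12. ] T [ 0.24  0.86 -0.04] open0.0211 q6 -0.017
turn -0.48 t6.24 tcp_face [ 2.5  1.  42.2] F_face [-2.4  1.3 11.5] T [ 0.24  0.75 -0.02] open0.0210 q6 0.232
turn -0.26 t6.57 tcp_face [ 2.6  1.  42.2] F_face [-2.1  2.  12. ] T [ 0.27  0.71 -0.1 ] open0.0211 q6 0.453
```

View pics/w2.png

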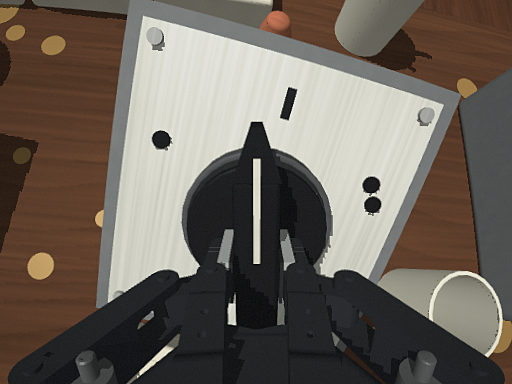

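```bash
python3 - <<'E'
from h import *
from plant import *
n=pivotframe(*PC)[0][:,2]
p0=observe()['eef_pos']
for k in (.007,.0125):
    r=move_l(p0+n*k,feed=.03,max_force=25);rep(f"out {k} {r}")
gripper_to(.085);rep("open")
s=observe();move_l(s['eef_pos']+n*.10,feed=.15);rep("back")
c=get_calibration("wrist");im,d=get_image("wrist");cv2.imwrite("pics/w3.png",im[...,::-1]);np.savez("pics/w3.npz",im=im,d=d,K=c["intrinsics"],D=c["dist_coeffs"],T=c["world_from_camera"])
E
python3 bar.py w3
```

```text
out 0.007 False t7.07 tcp_face [ 2.6  1.1 49.6] F_face [-1.8  1.   8.6] T [ 0.21  0.68 -0.05] open0.0209 q6 0.457
out 0.0125 True t7.33 tcp_face [ 2.2  1.1 54.5] F_face [ 3.5 -1.9 -5.1] T [-0.2  -0.43  0.01] open0.0208 q6 0.461
open t7.97 tcp_face [ 1.5  1.4 54.6] F_face [0.1 0.8 0.1] T [ 0.01  0.27 -0.  ] open0.0848 q6 0.461
back t8.79 tcp_face [  1.    1.5 154.1] F_face [ 0.  -0.4 -0.2] T [ 0.03  0.25 -0.01] open0.0853 q6 0.495
w3 plane [ 0.0005  0.0016 -0.0007] bar [0.0078 0.0025] [0.1234 0.022 ] turn -0.2607474178182205 axis [0.002 0.001] h 0.08204661755944975
```

View pics/w3.png

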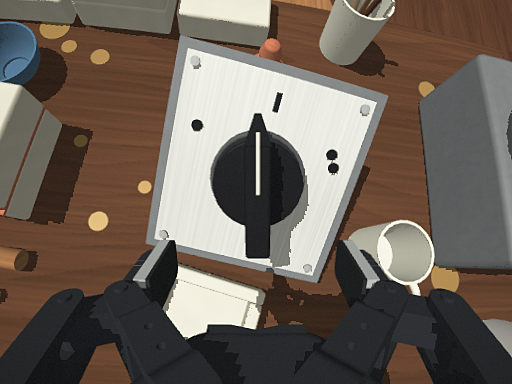

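The handle is out at turn -0.26, at the same height as at the start. I'll wait with the hand off, then regrip and shift it to the right end of the notch.

```bash
python3 - <<'E'
from h import *
from plant import *
hold(2.8);rep("waited")
p,o=toolpose(-.26,-.010,-1)
r=move_l(p,feed=.12,rotation=o,max_force=15);print(r);rep("in")
gripper_to(.015,f_grip=60);rep("grip")
q=np.array(observe()['q']);q0=q[5]
for dt in (.2,.4,.53):
    q[5]=q0+dt;set_joints(q);s=rep(f"turn {-.26+dt:.2f}")
    R=pivotframe(*PC)[0];f=s['ft_force']@R;t=s['torque']@R
    if np.hypot(f[0],f[1])>20 or abs(t[2])>.8: print("STOP");break
c=get_calibration("wrist");im,d=get_image("wrist");cv2.imwrite("pics/w4.png",im[...,::-1])
E
```

```text
waited t11.64 tcp_face [  1.5   1.4 154.6] F_face [ 1.2 -0.2  0.1] T [0.02 0.29 0.02] open0.0852 q6 0.495
False
in t12.63 tcp_face [ 2.2  1.  54.4] F_face [ 0.1 -0.3 -0.6] T [-0.03  0.24  0.03] open0.0847 q6 0.459
grip t13.23 tcp_face [ 2.1  0.9 54.4] F_face [-2.7 -0.5  6. ] T [-0.05  0.57 -0.03] open0.0210 q6 0.459
turn -0.06 t13.54 tcp_face [ 2.1  0.9 54.4] F_face [-0.1  0.1  4. ] T [ 0.12  0.42 -0.04] open0.0210 q6 0.655
turn 0.14 t13.85 tcp_face [ 2.1  1.  54.4] F_face [-1.2 -0.1  4.2] T [ 0.28  0.5  -0.1 ] open0.0212 q6 0.853
turn 0.27 t14.10 tcp_face [ 2.1  1.1 54.4] F_face [-0.5  1.3  5.2] T [ 0.46  0.37 -0.07] open0.0210 q6 0.982
```

View pics/w4.png

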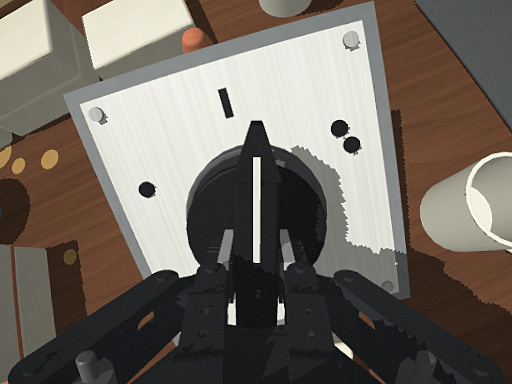

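The handle follows and sits just right of the centre mark, at turn 0.27. Next I push it in and turn it to 1.10.

```bash
python3 - <<'E'
from h import *
from plant import *
R=pivotframe(*PC)[0];n=R[:,2];p0=observe()['eef_pos'];ok=True
for k in (.006,.011,.013):
    r=move_l(p0-n*k,feed=.03,max_force=25);rep(f"push {k} {r}")
    if r: ok=False;break
if ok:
  q=np.array(observe()['q']);q0=q[5]
  for dt in (.1,.35,.6,.83):
    q[5]=q0+dt;set_joints(q);s=rep(f"turn {.27+dt:.2f}")
    f=s['ft_force']@R;t=s['torque']@R
    if np.hypot(f[0],f[1])>20 or abs(t[2])>.8: print("STOP");break
E
```

```text
push 0.006 False t14.50 tcp_face [ 2.1  1.1 48.5] F_face [-1.   0.9  9.6] T [0.39 0.58 0.06] open0.0210 q6 0.982
push 0.011 False t14.82 tcp_face [ 2.2  1.1 43.6] F_face [-2.3  2.  10.5] T [0.45 0.76 0.04] open0.0212 q6 0.979
push 0.013 False t15.07 tcp_face [ 2.3  1.1 41.7] F_face [-2.2  1.2 12.1] T [0.48 0.76 0.02] open0.0209 q6 0.978
turn 0.37 t15.32 tcp_face [ 2.3  1.1 42. ] F_face [-2.5  1.6 11.4] T [ 0.48  0.73 -0.11] open0.0212 q6 1.074
turn 0.62 t15.67 tcp_face [ 2.3  1.1 42. ] F_face [-2.2  2.3 11.4] T [ 0.52  0.65 -0.04] open0.0208 q6 1.324
turn 0.87 t16.02 tcp_face [ 2.4  1.2 42. ] F_face [-2.3  2.9 11. ] T [ 0.58  0.64 -0.01] open0.0208 q6 1.574
turn 1.10 t16.35 tcp_face [ 2.5  1.3 42.1] F_face [-2.3  2.4 10.5] T [ 0.6   0.58 -0.09] open0.0212 q6 1.804
```

```bash
python3 - <<'E'
from h import *
from plant import *
n=pivotframe(*PC)[0][:,2]
p0=observe()['eef_pos']
for k in (.007,.012):
    r=move_l(p0+n*k,feed=.03,max_force=20);rep(f"out {k} {r}")
gripper_to(.085);rep("open")
s=observe();move_l(s['eef_pos']+n*.10,feed=.15);rep("back")
c=get_calibration("wrist");im,d=get_image("wrist");cv2.imwrite("pics/w5.png",im[...,::-1]);np.savez("pics/w5.npz",im=im,d=d,K=c["intrinsics"],D=c["dist_coeffs"],T=c["world_from_camera"])
im,d=get_image("top");cv2.imwrite("pics/t5.png",im[...,::-1])
E
python3 bar.py w5
```

```text
out 0.007 False t16.75 tcp_face [ 2.5  1.3 49.4] F_face [-2.3  2.1  8.1] T [ 0.4   0.62 -0.06] open0.0210 q6 1.809
out 0.012 False t17.07 tcp_face [ 2.5  1.3 54.1] F_face [-1.6  2.1  7. ] T [0.39 0.51 0.07] open0.0212 q6 1.814
open t17.71 tcp_face [ 2.5  1.2 54. ] F_face [0.9 0.4 0.4] T [ 0.02  0.23 -0.03] open0.0850 q6 1.816
back t18.52 tcp_face [  2.    1.4 153.5] F_face [-0.2  0.5 -0.4] T [0.03 0.28 0.02] open0.0855 q6 1.851
w5 plane [ 0.0005  0.0014 -0.0006] bar [ 0.005  -0.0042] [0.0221 0.1233] turn 1.0913228003709408 axis [0.0023 0.0011] h 0.08217173115545566
```

View pics/w5.png

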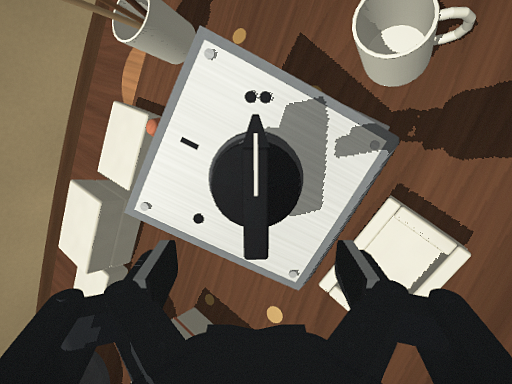

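View pics/t5.png

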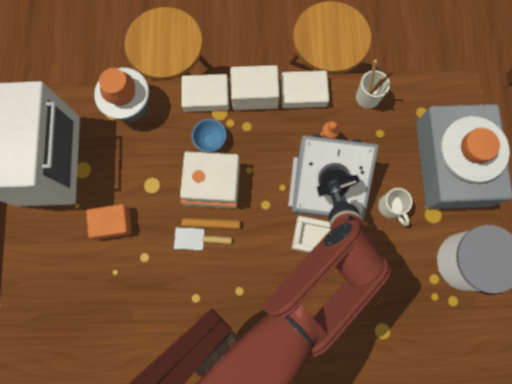

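The last pictures show the nose at (255,117) pointing at the two dots. The handle measures turn 1.09 and fully out, and the other things are where they were.

```bash
python3 - <<'E'
from plant import *
hold(.5);job_done()
E
```

```text
the job is handed in; nothing more can be done
```

The bench supply is changed over to the right-hand feed, and the job was handed in at about 19 s of the 54 s allowed.

1. **To centre off:** I gripped the handle at turn -1.08, pushed it in about 13 mm, turned it to -0.26 and let it spring out. My hand was then off it for over 4 s.
2. **To the right:** I turned it while out to 0.27, pushed it in again, turned it to about 1.10, let it spring out and let go.

**Last checks:**
- **Handle:** the wrist depth image put it at turn 1.09, inside the right notch of 1.05 to 1.15. The bar top measured 82 mm off the face, the same as at the start, so it is fully out. The nose points at the two dots.
- **Forces:** the sampled push forces stayed around 12 N, and the torque about the turning axis stayed at or below about 0.1 N m. I therefore saw no sign of forcing it against the gate.
- **Other things:** by eye in the top picture, they are where they were. The arm hid part of the mould half.

**Disagreements:**
- **Position:** the handle's measured axis sat about 2 mm off the fitted console centre, and its height was 2 mm below nominal. That is about what the calibration allows.
- **Pull at centre:** when I let the handle out at centre, I drew it slightly past its out position. That 25 N force-change limit stopped the move, with only about 6 N of pull left on the tool.

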